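Push a sample carrier round a bend into its dock

TASK

Push the blue tube carrier along its lane, round the bend and on into the dock, past the sprung catch, until it meets the sprung buffer at the end and the catch has snapped out behind it. Press it into the buffer with about 10 or 11 N for half a second (clearly under 8 N does not seat it, 14 N is too much), then let go of it. Keep it upright and down in the lane without forcing it against the rails, and leave the things standing round the lane where they are.

Things in the scene. Friction and masses are not known exactly. Their poses are not given: they have to be found in the camera images.
- track: L-shaped lane, fixed: grey plate, top 6 mm above the worktop, two aluminium rails 11 mm high, 6 mm thick, lane 38 mm wide between them. Origin: centre of the 90 degree bend, at worktop height; z up. Centre line here: entry leg x=+75 mm from y=+125 mm to y=0; arc of radius 75 mm about the origin to (0,-75 mm); exit leg y=-75 mm towards -x. The carrier goes -y, then round, then -x.
- home_mid (a point): Point of the track's exit leg, x = -80 mm there, plate height: middle of where the carrier's centre can be when its foot meets the white buffer at rest. The black dock (buffer and catch) is clamped across this leg up to 20 mm before or after that, differing from run to run and not measured: feel for it. Dock is rigid, at most 38 mm above the worktop, screw head 46 mm. Axes as the track.
- carrier: Loose, 110-225 g. Slippery blue foot 70 mm long with round ends, 34 mm wide, 24 mm high. In its middle a fixed upright tube: blue collar (diameter 25 mm) 24-36 mm up, white tube (17) 36-86 mm, red cap (20) to 102 mm. Origin: middle of the underside; x along the foot, z up. Play 2 mm each side, less in the bend, where the tube runs about 1 mm inside the centre line and the foot turns with it.
- catch (a joint): Steel roller, diameter 10 mm, on the dock, on the track's -y side above the rail, sprung (2.1 N, 0.35 N more per mm). 0 = out, 7 mm into the lane; grows (m) as pushed aside. The foot meets it about 66 mm before the buffer, moves it 3-7 mm (2-7 N along the lane) and slides along it; up to 5 mm before the buffer it comes out again, near 0, behind the foot and holds the carrier in.
- buffer (a joint): White sprung and damped buffer face across the lane at the dock's end, 30 mm wide. 0 = at rest; grows (m) as the carrier presses it in: it begins to yield at 1.5 N and takes 3 N more per mm (8 N at about 2.2 mm, 14 N at 4.2 mm; hard stop at 7 mm). Let go, it pushes the carrier back to 0.
- amber_jar: Bystander: small amber glass jar with black cap, diameter 52 mm, 89 mm high, on the worktop inside the L of the lane. Origin: centre of its underside.
- dropper_b: Bystander: amber dropper bottle with black rubber teat, diameter 33 mm, 102 mm high, on the worktop outside the bend. Origin: centre of its underside.
- timer: Bystander: white lab timer lying flat, 62x65x18 mm, on the worktop to the left of the entry leg. Origin: centre of its underside.
Things that resemble listed ones, but are neither listed nor needed, are in the scene too. Of the things shaped like the carrier, the blue one is meant.

How it is judged:
By the outcome, as a careful person would: the job done as asked, in the order asked, and still so for the second after the job is handed in, with the robot touching nothing.
It also fails if it takes over 72 s, if anything falls off the work surface, if the arm or the gripper's body presses on something with over 40 N, if the wrist force passes 120 N, or if a joint passes its speed limit or range.

ROBOT

A 6-joint arm with a two-finger parallel gripper is mounted at the origin on a cart in front of the work surface, level with it; the furniture and walls round the work are solid. World frame = base frame: x ahead of the robot, y to its left, z up, the work surface at z = 0. Lengths are in m, angles in rad, forces in N, time in s.
With the tool pointing down it reaches from about 0.3 to 0.875 m from the base axis. Payload 4.2 kg.
Tool frame: the origin (TCP) lies at the very end of the fingers, on their centre line; the grasp point (between the pads) lies env.grasp_offset behind it (env.grasp_offset is the distance from the TCP to the grasp point, in m); z points along the fingers, y is the line along which they close (so a half turn about z gives the same grasp; the last joint's range is limited). The gripper opens to 85 mm and grips with 20 to 120 N. Pads are 22 mm wide; open, the fingers measure 114 mm over their backs; the gripper's body (76 mm by 85 mm) begins 54 mm behind the grasp point. The pads swing forward as they close: fully open they stand 13 mm farther back than shut.
Start: joints at [-1.298, 0.32, 1.565, -0, 1.257, -0.02], TCP at [0.166, -0.551, 0.231] pointing down, gripper open.
Joint ranges: [-3.11, 3.11], [-0.84, 2.01], [0.21, 2.61], [-1.34, 4.49], [0.05, 2.63], [-2.56, 2.56]. Speed limits (rad/s): [2.57, 2.57, 3.14, 3.14, 3.14, 3.14].

INTERFACE

Orientations are given as a unit quaternion [w, x, y, z].
In Python, from cell import env, cams, job gives the robot as it stands.
- The arm moves only by the tool servo_tool, never from a script. Its argument "targets" is a list of rows, each an object of numbers: "tx", "ty", "tz": the shift along the tool's x, y, z in units of 200 mm (1.0 is 200 mm); "ax", "ay", "az": the turn, a rotation vector about the tool's x, y, z in units of 0.08 rad (1.0 is 0.08 rad). In form: [{"tx": .., "ty": .., "tz": .., "ax": .., "ay": .., "az": ..}, ...]. A call has 1 to 5 rows; each row shifts and turns the commanded pose from where the row before left it, along the tool's axes as they then stand; what a row does not reach is not made up. A row lasts 1/8 s, in which the tool goes at most 62.5 mm and 10.7 degrees, less where a joint would pass 70% of its speed; a pose out of reach is approached as far as the arm can. A call with a number of a shift or a turn outside -1 to 1 is refused whole. A call with a gripper value outside its range is refused whole. "gripper" is the opening, from 0 (shut) to 1 (fully open), set as the call begins (left out, the last holds). The fingers move at their own pace and stop on an object; "grip_force" is the grip in N (left out, the last holds). Time passes only in rows, so rows that do not move let the fingers close. It gives the time, the measured TCP pose, the force, the opening and the grip force at its end, in the units of the state.
- env.get_state(): the state, without advancing time (a new reading comes with each control period).
- cams.camera(name): name is "scene" or "top" or "wrist"; returns a dict with "image" (420x560x3 uint8, red, green, blue), "fx", "fy", "cx", "cy" (pixels), "view" (4x4, takes a point from world to camera coordinates). Camera axes: x right, y up, looking along -z (the intrinsics and any distortion apply to the point x, -y, -z); pixel columns grow to the right and rows downward; lengths in m; the calibration is good to about 2 mm. A picture is of the moment at which its call begins. There is no depth.
- job.sign_off(): hands the job in; it is judged then, once.
The state is a dict: "t": time; "qpos": joint angles; "qvel": joint speeds; "tau": joint torques, N m; "tcp_pos": TCP position; "tool_rot": TCP orientation; "ft_force": force on the tool from outside, world axes, zero at the start; "ft_torque": the same for the moment, N m; "finger_gap": opening from 0.0 (shut) to 1.0 (fully open); "grasp_force": force on a finger pad.
Only numpy, scipy, OpenCV 4.12 (cv2) and the standard library are available. Lean on these libraries where they do the work, as an engineer would, in place of code of your own. Each camera call takes 0.05 s, during which the arm holds its last target. There are 200 camera calls.

## Working session

There is one attempt and no reset: what is moved stays moved. The work goes in short steps, Python scripts to look and compute and a tool call to move; the robot and the scene stay as the last step left them, time stands still between calls to the robot, and variables do not carry over. Pictures are saved under pics/ and viewed, at most 10 in all, crops included, and the job is handed in when it is done.

Besides the shell and the picture viewer there is one more tool, called after "Emit:" as name(argument=value, ...) on one line, values as JSON. servo_tool: Moves the arm, as the interface text tells. Shifts and turns lie within -1 to 1; 1 stands for 200 mm of shift or 0.08 rad of turn. Its arguments: {"type":"object","properties":{"targets":{"type":"array","items":{"type":"object","properties":{"tx":{"type":"number"},"ty":{"type":"number"},"tz":{"type":"number"},"ax":{"type":"number"},"ay":{"type":"number"},"az":{"type":"number"}}}},"gripper":{"type":"number"},"grip_force":{"type":"number"}},"required":["targets"]}

```bash
mkdir -p pics; python3 - <<'E'
from cell import env,cams
import cv2,numpy as np
s=env.get_state();print(s,env.grasp_offset)
for n in("scene","top"):
    c=cams.camera(n);cv2.imwrite(f"pics/{n}0.png",c["image"][:,:,::-1]);print(n,{k:(v.tolist() if hasattr(v,'tolist') else v) for k,v in c.items() if k!="image"})
E
```

```text
{'t': 0.0, 'qpos': array([-1.29799780e+00,  3.20319476e-01,  1.56570184e+00, -5.98698310e-06,
        1.25738389e+00, -1.99826001e-02]), 'qvel': array([ 2.39231351e-05,  3.58235841e-04,  1.67280204e-04, -9.36750608e-04,
       -8.52385528e-04, -8.16634170e-04]), 'tau': array([-3.84082869e-04, -4.15521991e+01, -2.34160852e+01, -3.05543590e-04,
        8.16353277e-03, -6.96998725e-06]), 'tcp_pos': array([ 0.16583305, -0.55006429,  0.23045756]), 'tool_rot': array([-8.98682637e-04,  9.89303482e-01,  1.45869118e-01, -1.17079340e-04]), 'ft_force': array([-0.30771469,  0.93411794, -0.26310976]), 'ft_torque': array([ 0.00046401,  0.05069412, -0.03077519]), 'grasp_force': 0.0, 'finger_gap': 1.0014378803824557} 0.0187
scene {'fx': 446.94667199116265, 'fy': 446.94667199116265, 'cx': 286.138922714553, 'cy': 213.3822307017322, 'view': [[-0.791597711482837, -0.6108634904976213, -0.014793889015317089, 0.42143055332130336], [0.43086248264125465, -0.5751805953907738, 0.6953594780673729, -0.32633657108122327], [-0.43327887581481483, 0.5440708397469736, 0.71850980307138, -0.5964701771497348], [0.0, 0.0, 0.0, 1.0]]}
top {'fx': 477.8235704763091, 'fy': 477.8235704763091, 'cx': 282.82427604449856, 'cy': 204.23432039053586, 'view': [[0.019483918650018486, -0.999787655861605, -0.006709701990098373, -0.0973455171512184], [0.9850063052564415, 0.018044416840638577, 0.17157207705782215, -0.580892512835123], [-0.17141457207336086, -0.009951995158647892, 0.9851487208910484, -0.824763175056011], [0.0, 0.0, 0.0, 1.0]]}
```

View pics/top0.png

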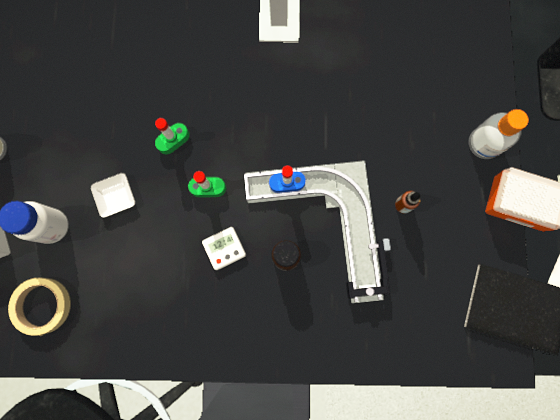

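View pics/scene0.png

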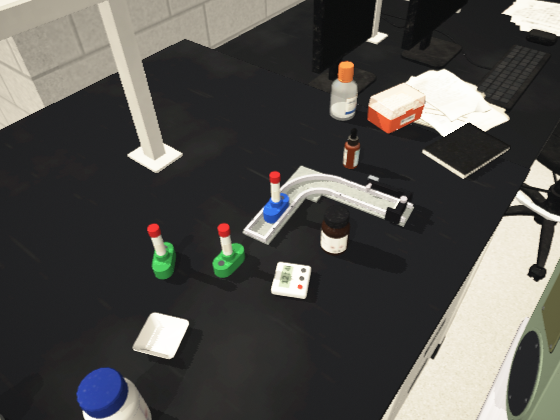

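The top view has three carrier-shaped things: green at (171,137), green at (206,185) and blue at (287,180). The blue one is the one meant, and it stands in the lane. The entry leg runs from (247,187) to the right, the bend is near (350,185), and the exit leg runs down to the dock at (367,292). I'll confirm with an enlarged crop.

```bash
python3 - <<'E'
import cv2
i=cv2.imread("pics/top0.png")[150:315,235:415]
cv2.imwrite("pics/crop1.png",cv2.resize(i,None,fx=3.6,fy=3.6,interpolation=cv2.INTER_CUBIC))
E
```

```text
(no output)
```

View pics/crop1.png

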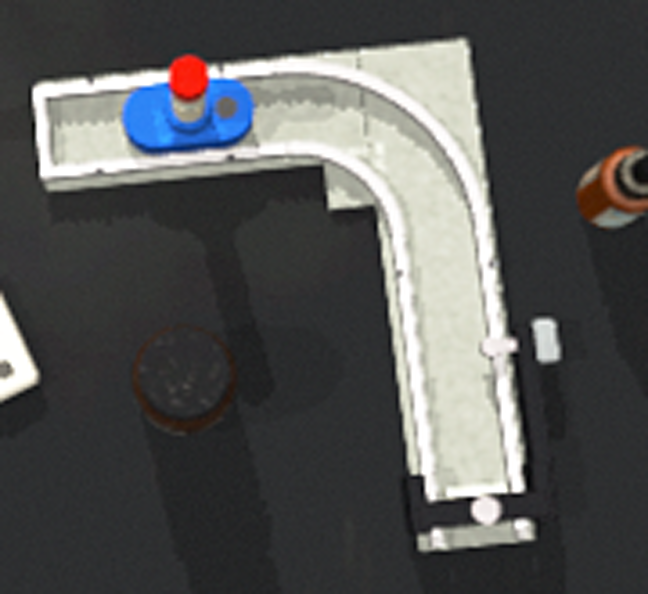

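The crop shows the blue carrier in the entry leg, with its cap at crop (189,77) and foot at about (188,115). The rails, the catch roller at (498,346) and the dock at (475,510) are clear. Next I'll fit the track pose to the bright rail tops.

```bash
cat > h.py <<'E'
import numpy as np,cv2
from scipy.optimize import least_squares
def back(c,uv,z):
    uv=np.atleast_2d(uv).astype(float);V=np.array(c["view"]);R=V[:3,:3];o=-R.T@V[:3,3]
    d=np.c_[(uv[:,0]-c["cx"])/c["fx"],-(uv[:,1]-c["cy"])/c["fy"],-np.ones(len(uv))]@R
    return (o+d*((z-o[2])/d[:,2])[:,None])[:,:2]
def proj(c,P):
    V=np.array(c["view"]);p=np.atleast_2d(P)@V[:3,:3].T+V[:3,3]
    return np.c_[c["cx"]+c["fx"]*p[:,0]/-p[:,2],c["cy"]-c["fy"]*p[:,1]/-p[:,2]]
def w2t(T,P):
    a=T[2];return (np.atleast_2d(P)-T[:2])@np.array([[np.cos(a),-np.sin(a)],[np.sin(a),np.cos(a)]])
def t2w(T,P):
    a=T[2];return np.atleast_2d(P)@np.array([[np.cos(a),np.sin(a)],[-np.sin(a),np.cos(a)]])+T[:2]
def lat(p):  # signed offset from centre line, + outside
    x,y=p.T
    return np.where(y>0,x,np.where(x<0,-y,np.hypot(x,y)))-.075
E
python3 - <<'E'
from h import *
from cell import cams
c=cams.camera("top");im=c["image"]
g=im.min(2)
v,u=np.nonzero(g>np.quantile(g[160:300,245:385],.0)+0)
m=(g[v,u]>205)&(u>243)&(u<384)&(v>160)&(v<286);u,v=u[m],v[m]
P=back(c,np.c_[u,v],.017)
# start: corner guesses
e=back(c,[[235+60/3.6,150+130/3.6],[235+250/3.6,150+110/3.6]],.017);x=back(c,[[235+445/3.6,150+240/3.6],[235+472/3.6,150+480/3.6]],.017)
de=e[1]-e[0];a0=np.arctan2(de[1],de[0])+np.pi/2
T0=np.r_[0,0,a0]
# centreline intersection
d2=x[1]-x[0];k=np.linalg.solve(np.c_[de,-d2],x[0]-e[0]);c0=e[0]+k[0]*de
T0[:2]=c0-t2w(T0,[[.075,-.075]])[0]
print("T0",T0,len(P))
f=lambda T:(np.abs(lat(w2t(T,P)))-.022)*1e3
for s in(3,1):
    r=least_squares(lambda T:f(T) ,T0,loss="cauchy",f_scale=s,x_scale=[.01,.01,.05]);T0=r.x;print(T0,np.median(abs(f(T0))))
np.save("T.npy",T0)
o=cv2.resize(im[150:315,235:415,::-1],None,fx=3.6,fy=3.6,interpolation=cv2.INTER_CUBIC)
for off in(-.025,-.019,.019,.025):
    r=.075+off;th=np.linspace(0,-np.pi/2,20)
    q=np.r_[[[r,.125]],np.c_[r*np.cos(th),r*np.sin(th)],[[-.08,-r]]]
    w=np.c_[t2w(T0,q),np.full(len(q),.017)];p=(proj(c,w)-[235,150]+.5)*3.6
    cv2.polylines(o,[p.round().astype(int)],False,(0,0,255),1)
cv2.imwrite("pics/fit.png",o)
cap=back(c,[[235+189/3.6,150+77/3.6]],.106);ft=back(c,[[235+188/3.6,150+113/3.6]],.03)
print("cap w",cap,w2t(T0,cap),"foot",ft,w2t(T0,ft))
for n,z,uv in(("jar",.089,(185,372)),("drop",.1,(640,165)),("roller",.022,(498,346)),("buf",.03,(475,490))):
    print(n,w2t(T0,back(c,[[235+uv[0]/3.6,150+uv[1]/3.6]],z)))
E
```

```text
T0 [ 0.56331796 -0.15634159  0.12529358] 2852
[ 0.56448434 -0.15193555  0.11783254] 5.3184517877845305
[ 0.56411816 -0.15202752  0.11909457] 5.571807412071697
cap w [[ 0.63074064 -0.09388506]] [[0.07305865 0.04981498]] foot [[ 0.63001947 -0.09359605]] [[0.07237693 0.05018762]]
jar [[-0.06636364  0.0658522 ]]
drop [[ 0.00954203 -0.16109007]]
roller [[-0.06451978 -0.09682127]]
buf [[-0.1359344  -0.07420037]]
```

View pics/fit.png

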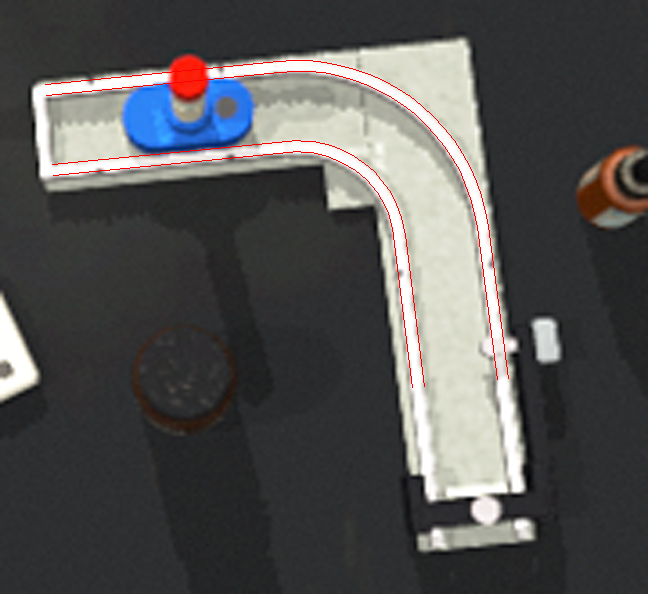

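The fit matches the rails well. The carrier sits at track (73, 50) mm and the buffer face is near x = -135 mm. I'm setting out now.

Emit:
servo_tool(targets=[{"tx": 0.15, "ty": -0.08}, {"tx": 0.25, "ty": -0.13}, {"tx": 0.25, "ty": -0.13}, {"tx": 0.25, "ty": -0.13}, {"tx": 0.25, "ty": -0.13}], gripper=1)

```text
schema error: expected keys tx, ty, tz, ax, ay, az
```

Emit:
servo_tool(targets=[{"tx": 0.25, "ty": -0.13}, {"tx": 0.25, "ty": -0.13}, {"tx": 0.25, "ty": -0.13}, {"tx": 0.25, "ty": -0.13}, {"tx": 0.25, "ty": -0.13}])

```text
schema error: expected keys tx, ty, tz, ax, ay, az
```

Emit:
servo_tool(targets=[{"tx": 0.25, "ty": -0.13}, {"tx": 0.23, "ty": -0.13}, {"az": 0.8}, {"az": 0.8}, {"az": 0.6}])

```text
schema error: expected keys tx, ty, tz, ax, ay, az
```

```bash
cat >> h.py <<'E'
from scipy.spatial.transform import Rotation as Ro
def rot(s): q=s["tool_rot"];return Ro.from_quat([q[1],q[2],q[3],q[0]])
def delta(s,T,x,y,hd,z):
    """units to reach track pose; hd= track heading of tool y"""
    w=t2w(T,[[x,y]])[0];R=rot(s);h=hd+T[2]
    yv=np.array([np.cos(h),np.sin(h),0]);zv=np.array([0,0,-1.]);G=Ro.from_matrix(np.c_[np.cross(yv,zv),yv,zv])
    d=R.inv().apply(np.r_[w,z]-s["tcp_pos"])/.2;a=(R.inv()*G).as_rotvec()/.08
    return d.round(4),a.round(3)
def here(s,T):
    yv=rot(s).as_matrix()[:,1];F=np.r_[s["ft_force"][:2]];a=T[2]
    ft=F@np.array([[np.cos(a),-np.sin(a)],[np.sin(a),np.cos(a)]])
    return "t%.2f"%s["t"],"track mm",(w2t(T,s["tcp_pos"][:2])[0]*1e3).round(2),"z",round(s["tcp_pos"][2]*1e3,1),"hd",round(np.degrees(np.arctan2(yv[1],yv[0])-a),2),"F track",ft.round(2),"Fz",s["ft_force"][2].round(2)
E
python3 - <<'E'
from h import *
from cell import env,cams
T=np.load("T.npy");s=env.get_state();print(here(s,T));print(delta(s,T,.0727,.050,-np.pi/2,.15))
c=cams.camera("wrist");cv2.imwrite("pics/w1.png",c["image"][:,:,::-1]);np.savez("w1.npz",**c)
E
```

```text
('t0.15', 'track mm', array([-442.73, -348.01]), 'z', np.float64(230.7), 'hd', np.float64(-80.05), 'F track', array([-0.9 ,  0.24]), 'Fz', np.float64(-0.16))
(array([ 2.8823, -1.5141,  0.4055]), array([-1.700e-02,  1.000e-03,  2.172e+00]))
```

View pics/w1.png

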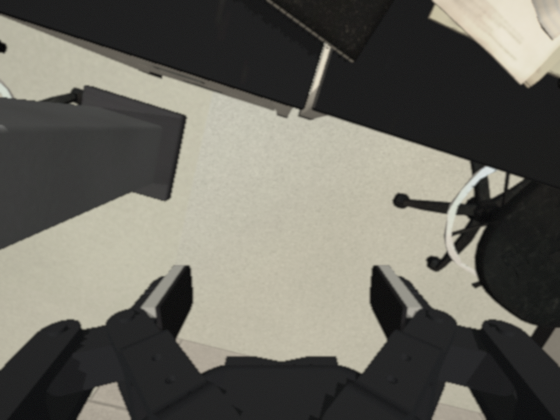

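The moves were refused because every row needs all six keys, so this wrist picture shows only the floor at the start pose. I'm repeating them with full rows.

Emit:
servo_tool(targets=[{"tx": 0.15, "ty": -0.08, "tz": 0, "ax": 0, "ay": 0, "az": 0}, {"tx": 0.25, "ty": -0.13, "tz": 0, "ax": 0, "ay": 0, "az": 0}, {"tx": 0.25, "ty": -0.13, "tz": 0, "ax": 0, "ay": 0, "az": 0}, {"tx": 0.25, "ty": -0.13, "tz": 0, "ax": 0, "ay": 0, "az": 0}, {"tx": 0.25, "ty": -0.13, "tz": 0, "ax": 0, "ay": 0, "az": 0}], gripper=1)

```text
t: 0.82
tcp_pos: [0.3526, -0.3679, 0.2313]
tool_rot: [0.0, 0.989, 0.146, 0.0]
ft_force: [-0.3, -0.6, -0.6]
finger_gap: 0.999
grasp_force: 0.0
```

Emit:
servo_tool(targets=[{"tx": 0.25, "ty": -0.13, "tz": 0, "ax": 0, "ay": 0, "az": 0}, {"tx": 0.25, "ty": -0.13, "tz": 0, "ax": 0, "ay": 0, "az": 0}, {"tx": 0.25, "ty": -0.13, "tz": 0, "ax": 0, "ay": 0, "az": 0}, {"tx": 0.25, "ty": -0.13, "tz": 0, "ax": 0, "ay": 0, "az": 0}, {"tx": 0.25, "ty": -0.13, "tz": 0, "ax": 0, "ay": 0, "az": 0}])

```text
t: 1.45
tcp_pos: [0.5545, -0.1712, 0.2312]
tool_rot: [0.0, 0.989, 0.146, -0.0]
ft_force: [0.5, -0.9, -0.5]
finger_gap: 1.002
grasp_force: 0.0
```

Emit:
servo_tool(targets=[{"tx": 0.25, "ty": -0.13, "tz": 0, "ax": 0, "ay": 0, "az": 0}, {"tx": 0.23, "ty": -0.13, "tz": 0, "ax": 0, "ay": 0, "az": 0}, {"tx": 0, "ty": 0, "tz": 0, "ax": 0, "ay": 0, "az": 0.8}, {"tx": 0, "ty": 0, "tz": 0, "ax": 0, "ay": 0, "az": 0.8}, {"tx": 0, "ty": 0, "tz": 0, "ax": 0, "ay": 0, "az": 0.57}])

```text
t: 2.08
tcp_pos: [0.6303, -0.0948, 0.2308]
tool_rot: [-0.0, 0.998, 0.059, -0.0]
ft_force: [-0.2, -0.1, 0.0]
finger_gap: 1.0
grasp_force: 0.0
```

```bash
python3 - <<'E'
from h import *
from cell import env,cams
T=np.load("T.npy");s=env.get_state();print(here(s,T));print(delta(s,T,.0727,.050,-np.pi/2,.15))
c=cams.camera("wrist");cv2.imwrite("pics/w2.png",c["image"][:,:,::-1]);np.savez("w2.npz",**c)
E
```

```text
('t2.08', 'track mm', array([72.48, 48.95]), 'z', np.float64(230.8), 'hd', np.float64(-90.05), 'F track', array([-0.18, -0.07]), 'Fz', np.float64(0.03))
(array([ 0.0014, -0.0052,  0.4041]), array([-0.001,  0.011, -0.012]))
```

View pics/w2.png

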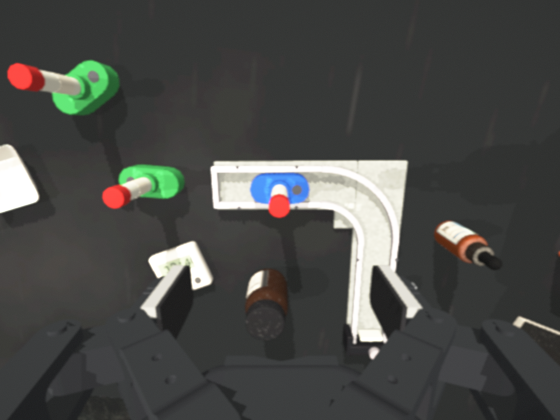

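The wrist view shows the blue carrier's cap at (279,207), between the fingers, whose midpoint is about x = 281. I'll check the track fit against this camera as well.

```bash
python3 - <<'E'
from h import *
c=dict(np.load("w2.npz"));im=c["image"];T=np.load("T.npy")
g=im.min(2);v,u=np.nonzero(g>185)
P=back(c,np.c_[u,v],.017);p=w2t(T,P);m=(abs(abs(lat(p))-.022)<.007)&(p[:,1]<.12)&(p[:,0]>-.05);P=P[m];print(len(P))
f=lambda T:(np.abs(lat(w2t(T,P)))-.022)*1e3
print(np.median(abs(f(T))));r=least_squares(f,T,loss="cauchy",f_scale=1,x_scale=[.01,.01,.05]);print(T,r.x,np.median(abs(f(r.x))))
print(w2t(T,back(c,[[279,207]],.107)),w2t(r.x,back(c,[[279,207]],.107)),w2t(r.x,back(c,[[279,188]],.03)))
E
```

```text
4217
3.100210604431483
[ 0.56411816 -0.15202752  0.11909457] [ 0.56490645 -0.15209693  0.12632727] 3.044840880359924
[[0.07323173 0.05030605]] [[0.07282041 0.04994324]] [[0.07493717 0.05031001]]
```

Emit:
servo_tool(targets=[{"tx": 0, "ty": 0, "tz": 0.15, "ax": 0, "ay": 0, "az": 0}, {"tx": 0, "ty": 0, "tz": 0.15, "ax": 0, "ay": 0, "az": 0}, {"tx": 0, "ty": 0, "tz": 0.15, "ax": 0, "ay": 0, "az": 0}])

```text
t: 2.5
tcp_pos: [0.6302, -0.0952, 0.1403]
tool_rot: [0.0, 0.998, 0.06, 0.0]
ft_force: [-0.3, -0.4, 0.3]
finger_gap: 1.005
grasp_force: 0.0
```

Emit:
servo_tool(targets=[{"tx": 0, "ty": -0.005, "tz": 0.12, "ax": 0, "ay": 0, "az": 0}, {"tx": 0, "ty": 0, "tz": 0.12, "ax": 0, "ay": 0, "az": 0}, {"tx": 0, "ty": 0, "tz": 0.12, "ax": 0, "ay": 0, "az": 0}, {"tx": 0.002, "ty": 0, "tz": 0.1, "ax": 0, "ay": 0, "az": 0}, {"tx": 0, "ty": 0, "tz": 0, "ax": 0, "ay": 0, "az": 0}])

```text
t: 3.12
tcp_pos: [0.6293, -0.094, 0.0476]
tool_rot: [-0.0, 0.998, 0.06, -0.002]
ft_force: [-0.5, 0.8, 0.3]
finger_gap: 1.002
grasp_force: 0.0
```

Emit:
servo_tool(targets=[{"tx": 0, "ty": 0, "tz": 0, "ax": 0, "ay": 0, "az": 0}, {"tx": 0, "ty": 0, "tz": 0, "ax": 0, "ay": 0, "az": 0}, {"tx": 0, "ty": 0, "tz": 0, "ax": 0, "ay": 0, "az": 0}, {"tx": 0, "ty": 0, "tz": 0, "ax": 0, "ay": 0, "az": 0}, {"tx": 0, "ty": 0, "tz": 0, "ax": 0, "ay": 0, "az": 0}], gripper=0, grip_force=40)

```text
t: 3.75
tcp_pos: [0.6309, -0.0942, 0.0499]
tool_rot: [0.0, 0.998, 0.06, 0.0]
ft_force: [-0.7, -0.1, 3.0]
finger_gap: 0.191
grasp_force: 39.0
```

```bash
python3 - <<'E'
from h import *
from cell import env,cams
T=np.load("T.npy");s=env.get_state();print(here(s,T),s["finger_gap"],s["grasp_force"],s["ft_torque"])
c=cams.camera("scene");i=c["image"][140:270,200:440,::-1];cv2.imwrite("pics/s2.png",cv2.resize(i,None,fx=3,fy=3,interpolation=2))
E
```

```text
('t3.75', 'track mm', array([73.16, 49.48]), 'z', np.float64(49.9), 'hd', np.float64(-89.99), 'F track', array([-0.74, -0.04]), 'Fz', np.float64(3.05)) 0.19102181364196397 39.01830978691578 [-0.0167924   0.10148193  0.00716059]
```

View pics/s2.png

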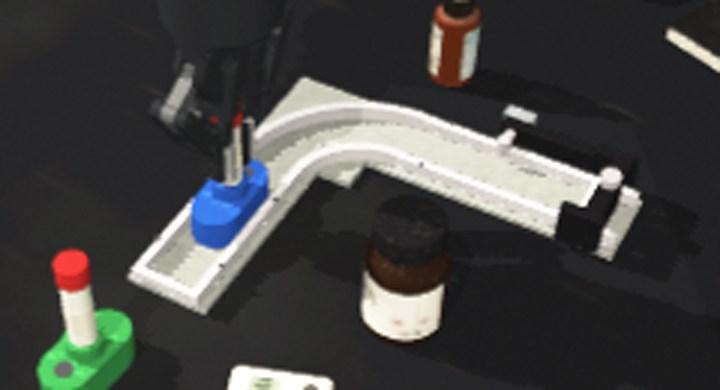

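The fingers hold the white tube just above the collar and the carrier is upright and down in the lane. The grip swing left about 3 N of downward press, so I'll relieve that and then push.

Emit:
servo_tool(targets=[{"tx": 0, "ty": 0, "tz": -0.005, "ax": 0, "ay": 0, "az": 0}, {"tx": 0, "ty": 0.02, "tz": 0, "ax": 0, "ay": 0, "az": 0}, {"tx": 0, "ty": 0.04, "tz": 0, "ax": 0, "ay": 0, "az": 0}])

```text
t: 4.18
tcp_pos: [0.6318, -0.1062, 0.05]
tool_rot: [-0.0, 0.998, 0.06, -0.0]
ft_force: [0.1, -0.9, -1.6]
finger_gap: 0.19
grasp_force: 39.0
```

```bash
cat > st.py <<'E'
from h import *
from cell import env
T=np.load("T.npy");s=env.get_state();print(*here(s,T),"gf",s["grasp_force"].round(1),"tq",s["ft_torque"].round(3),"gap",round(s["finger_gap"],3))
E
python3 st.py
```

```text
Traceback (most recent call last):
  File "st.py", line 3, in <module>
    T=np.load("T.npy");s=env.get_state();print(*here(s,T),"gf",s["grasp_force"].round(1),"tq",s["ft_torque"].round(3),"gap",round(s["finger_gap"],3))
                                                               ^^^^^^^^^^^^^^^^^^^^^^
AttributeError: 'float' object has no attribute 'round'
```

Emit:
servo_tool(targets=[{"tx": 0, "ty": 0.04, "tz": 0.002, "ax": 0, "ay": 0, "az": 0}, {"tx": 0.002, "ty": 0.04, "tz": 0, "ax": 0, "ay": 0, "az": 0}, {"tx": 0.002, "ty": 0.04, "tz": 0, "ax": 0, "ay": 0, "az": 0}])

```text
t: 4.55
tcp_pos: [0.6358, -0.1305, 0.05]
tool_rot: [0.0, 0.998, 0.059, 0.0]
ft_force: [-0.5, 1.0, 0.8]
finger_gap: 0.184
grasp_force: 39.0
```

```bash
sed -i 's/s\["grasp_force"\].round(1)/round(float(s["grasp_force"]),1)/' st.py; cat >> st.py <<'E'
# next rows along the lane: R=.0745 inside bend
import sys
R=float(sys.argv[1]) if len(sys.argv)>1 else .0742
n=int(sys.argv[2]) if len(sys.argv)>2 else 5
p=w2t(T,s["tcp_pos"][:2])[0];th=np.arctan2(p[1],p[0]) if p[1]<0 else 0
yv=rot(s).as_matrix()[:,1];hd=np.arctan2(yv[1],yv[0])-T[2]
print("r",np.hypot(*p)*1e3,"lane ang",np.degrees(th))
q=p;h=hd
for i in range(n):
    th2=max(th-.075,-np.pi/2);t=np.array([R*np.cos(th2),R*np.sin(th2)]);d=t-q
    # tool axes at present: y heading h, x = 90deg anticlockwise of y  (x = y cross z, z down)
    x=np.array([-np.sin(h),np.cos(h)]);y=np.array([np.cos(h),np.sin(h)])
    dh=h-(th2-np.pi/2)
    print("tx %.4f ty %.4f az %.3f"%(d@x/.2,d@y/.2,dh/.08));q=t;h-=dh;th=th2
E
python3 st.py
```

```text
t4.55 track mm [73.71 12.86] z 50.0 hd -90.01 F track [-0.35  1.09] Fz 0.77 gf 39.0 tq [ 0.058 -0.006 -0.013] gap 0.184
r 74.8187840453605 lane ang 0.0
tx 0.0015 ty 0.0921 az 0.934
tx -0.0010 ty 0.0278 az 0.937
tx -0.0010 ty 0.0278 az 0.938
tx -0.0010 ty 0.0278 az 0.937
tx -0.0010 ty 0.0278 az 0.937
```

```bash
cat > plan.py <<'E'
# python3 plan.py s_start step n [bend offset mm]; s = arclength along lane, 0 at start of bend
from h import *
from cell import env
import sys
T=np.load("T.npy")
L=.075*np.pi/2
def path(s,off):
    if s<0: return np.array([.075,-s])
    if s>L: return np.array([-(s-L),-.075])
    r=.075+off*min(1,s/.02,(L-s)/.02); a=-s/.075
    return r*np.array([np.cos(a),np.sin(a)])
def pose(s,off):
    f,b=path(s+.018,off),path(s-.018,off);d=f-b
    return (f+b)/2,np.arctan2(d[1],d[0])
def status():
    s=env.get_state();print(*here(s,T),"gf",round(float(s["grasp_force"]),1),"tq",s["ft_torque"].round(3));p=w2t(T,s["tcp_pos"][:2])[0]
    yv=rot(s).as_matrix()[:,1];h=np.arctan2(yv[1],yv[0])-T[2]
    sa=-p[1] if p[1]>0 else (L-p[0] if p[0]<0 else -.075*np.arctan2(p[1],p[0]))
    x=np.array([-np.sin(h),np.cos(h)]);F=s["ft_force"][:2];a=T[2];F=F@np.array([[np.cos(a),-np.sin(a)],[np.sin(a),np.cos(a)]])
    print("s mm %.1f offset %.2f | force along lane %.2f, outward %.2f"%(sa*1e3,lat(p[None])[0]*1e3,-F@[np.cos(h),np.sin(h)]*-1,F@x))
    return p,h,sa
if __name__=="__main__":
    p,h,sa=status();step,n=float(sys.argv[1])*1e-3,int(sys.argv[2]);off=float(sys.argv[3])*1e-3
    q=p
    for i in range(1,n+1):
        t,hn=pose(sa+step*i,off);d=t-q;x=np.array([-np.sin(h),np.cos(h)]);y=np.array([np.cos(h),np.sin(h)])
        dh=(h-hn+np.pi)%(2*np.pi)-np.pi
        print("tx %.4f ty %.4f az %.2f"%(d@x/.2,d@y/.2,dh/.08));q=t;h=hn
E
python3 plan.py 5 10 1.2
```

```text
t4.55 track mm [73.71 12.86] z 50.0 hd -90.01 F track [-0.35  1.09] Fz 0.77 gf 39.0 tq [ 0.058 -0.006 -0.013]
s mm -12.9 offset -1.29 | force along lane -1.09, outward -0.35
tx 0.0063 ty 0.0251 az 0.03
tx -0.0013 ty 0.0251 az 0.19
tx -0.0018 ty 0.0250 az 0.31
tx -0.0027 ty 0.0248 az 0.53
tx -0.0025 ty 0.0246 az 0.64
tx -0.0021 ty 0.0245 az 0.76
tx -0.0010 ty 0.0243 az 0.92
tx -0.0007 ty 0.0244 az 0.93
tx -0.0005 ty 0.0244 az 0.93
tx -0.0003 ty 0.0245 az 0.93
```

Emit:
servo_tool(targets=[{"tx": 0.003, "ty": 0.025, "tz": 0, "ax": 0, "ay": 0, "az": 0.03}, {"tx": -0.001, "ty": 0.025, "tz": 0, "ax": 0, "ay": 0, "az": 0.19}, {"tx": -0.002, "ty": 0.025, "tz": 0, "ax": 0, "ay": 0, "az": 0.31}, {"tx": -0.002, "ty": 0.025, "tz": 0, "ax": 0, "ay": 0, "az": 0.53}, {"tx": -0.002, "ty": 0.025, "tz": 0, "ax": 0, "ay": 0, "az": 0.64}])

```text
t: 5.18
tcp_pos: [0.6368, -0.1547, 0.05]
tool_rot: [-0.0, 1.0, -0.01, -0.0]
ft_force: [-1.4, 1.5, 2.4]
finger_gap: 0.19
grasp_force: 39.0
```

```bash
python3 plan.py 5 5 1.2
```

```text
t5.17 track mm [ 71.89 -11.28] z 50.0 hd -97.96 F track [-1.26  1.63] Fz 2.43 gf 39.0 tq [0.297 0.157 0.029]
s mm 11.7 offset -2.23 | force along lane -1.44, outward -1.47
tx 0.0021 ty 0.0252 az 0.64
tx -0.0011 ty 0.0243 az 0.90
tx -0.0008 ty 0.0244 az 0.93
tx -0.0006 ty 0.0244 az 0.93
tx -0.0003 ty 0.0245 az 0.93
```

Emit:
servo_tool(targets=[{"tx": 0.0, "ty": 0.025, "tz": -0.002, "ax": 0, "ay": 0, "az": 0.7}, {"tx": -0.001, "ty": 0.0245, "tz": 0, "ax": 0, "ay": 0, "az": 0.9}, {"tx": -0.001, "ty": 0.0245, "tz": 0, "ax": 0, "ay": 0, "az": 0.93}, {"tx": -0.0005, "ty": 0.0245, "tz": 0, "ax": 0, "ay": 0, "az": 0.93}])

```text
t: 5.68
tcp_pos: [0.6339, -0.174, 0.05]
tool_rot: [-0.0, 0.989, -0.148, -0.001]
ft_force: [-0.4, 1.6, 0.9]
finger_gap: 0.187
grasp_force: 39.0
```

```bash
python3 plan.py 5 5 1.2
```

```text
t5.67 track mm [ 66.64 -30.15] z 50.0 hd -113.87 F track [-0.24  1.67] Fz 0.92 gf 39.0 tq [ 0.305  0.156 -0.038]
s mm 31.9 offset -1.86 | force along lane -1.43, outward -0.89
tx 0.0032 ty 0.0247 az 0.91
tx -0.0007 ty 0.0246 az 0.86
tx -0.0008 ty 0.0247 az 0.83
tx -0.0008 ty 0.0247 az 0.83
tx -0.0008 ty 0.0247 az 0.83
```

Emit:
servo_tool(targets=[{"tx": 0.001, "ty": 0.0247, "tz": 0, "ax": 0, "ay": 0, "az": 0.9}, {"tx": -0.0007, "ty": 0.0247, "tz": 0, "ax": 0, "ay": 0, "az": 0.86}, {"tx": -0.0008, "ty": 0.0247, "tz": 0, "ax": 0, "ay": 0, "az": 0.83}, {"tx": -0.0008, "ty": 0.0247, "tz": 0, "ax": 0, "ay": 0, "az": 0.83}])

```text
t: 6.18
tcp_pos: [0.6258, -0.1919, 0.05]
tool_rot: [-0.0, 0.96, -0.282, -0.001]
ft_force: [-0.5, 2.2, 1.9]
finger_gap: 0.19
grasp_force: 39.0
```

```bash
python3 plan.py 5 5 1.2
```

```text
t6.17 track mm [ 56.52 -46.91] z 50.0 hd -129.53 F track [-0.24  2.25] Fz 1.86 gf 39.0 tq [0.526 0.179 0.015]
s mm 52.0 offset -1.55 | force along lane -1.59, outward -1.62
tx 0.0019 ty 0.0247 az 0.87
tx -0.0008 ty 0.0247 az 0.83
tx -0.0008 ty 0.0247 az 0.83
tx -0.0008 ty 0.0247 az 0.83
tx -0.0008 ty 0.0247 az 0.83
```

Emit:
servo_tool(targets=[{"tx": -0.002, "ty": 0.0247, "tz": -0.001, "ax": 0, "ay": 0, "az": 0.87}, {"tx": -0.001, "ty": 0.0247, "tz": 0, "ax": 0, "ay": 0, "az": 0.83}, {"tx": -0.001, "ty": 0.0247, "tz": 0, "ax": 0, "ay": 0, "az": 0.83}, {"tx": -0.001, "ty": 0.0247, "tz": 0, "ax": 0, "ay": 0, "az": 0.83}])

```text
t: 6.68
tcp_pos: [0.6129, -0.2071, 0.05]
tool_rot: [0.0, 0.913, -0.408, -0.001]
ft_force: [-0.5, 1.0, -1.1]
finger_gap: 0.187
grasp_force: 39.0
```

```bash
python3 plan.py 5 5 1.2
```

```text
t6.67 track mm [ 41.87 -60.44] z 50.0 hd -144.93 F track [-0.35  1.06] Fz -1.09 gf 39.0 tq [0.27  0.095 0.024]
s mm 72.4 offset -1.47 | force along lane -0.32, outward -1.07
tx 0.0015 ty 0.0247 az 0.91
tx -0.0012 ty 0.0245 az 0.88
tx -0.0014 ty 0.0244 az 0.93
tx -0.0012 ty 0.0244 az 0.93
tx -0.0010 ty 0.0243 az 0.94
```

Emit:
servo_tool(targets=[{"tx": 0.0, "ty": 0.0247, "tz": 0.001, "ax": 0, "ay": 0, "az": 0.9}, {"tx": -0.001, "ty": 0.0245, "tz": 0, "ax": 0, "ay": 0, "az": 0.88}, {"tx": -0.0015, "ty": 0.0245, "tz": 0, "ax": 0, "ay": 0, "az": 0.93}, {"tx": -0.0012, "ty": 0.0244, "tz": 0, "ax": 0, "ay": 0, "az": 0.93}])

```text
t: 7.18
tcp_pos: [0.5967, -0.2177, 0.05]
tool_rot: [-0.0, 0.844, -0.536, -0.001]
ft_force: [0.0, 0.9, -0.2]
finger_gap: 0.185
grasp_force: 39.0
```

```bash
python3 plan.py 5 10 1.2
```

```text
t7.17 track mm [ 24.6  -69.05] z 50.0 hd -161.63 F track [0.13 0.91] Fz -0.17 gf 39.0 tq [0.344 0.082 0.094]
s mm 92.1 offset -1.70 | force along lane -0.41, outward -0.82
tx 0.0008 ty 0.0239 az 0.91
tx -0.0004 ty 0.0244 az 0.88
tx 0.0008 ty 0.0246 az 0.72
tx 0.0014 ty 0.0248 az 0.61
tx 0.0016 ty 0.0249 az 0.46
tx 0.0011 ty 0.0251 az 0.27
tx 0.0008 ty 0.0251 az 0.16
tx 0.0003 ty 0.0251 az 0.04
tx -0.0002 ty 0.0250 az -0.05
tx 0.0000 ty 0.0250 az 0.00
```

Emit:
servo_tool(targets=[{"tx": 0.0005, "ty": 0.024, "tz": 0, "ax": 0, "ay": 0, "az": 0.91}, {"tx": -0.0005, "ty": 0.0245, "tz": 0, "ax": 0, "ay": 0, "az": 0.88}, {"tx": 0.0005, "ty": 0.0246, "tz": 0, "ax": 0, "ay": 0, "az": 0.72}, {"tx": 0.001, "ty": 0.0248, "tz": 0, "ax": 0, "ay": 0, "az": 0.61}, {"tx": 0.001, "ty": 0.025, "tz": 0, "ax": 0, "ay": 0, "az": 0.46}], grip_force=70)

```text
t: 7.8
tcp_pos: [0.5719, -0.2283, 0.0504]
tool_rot: [-0.008, 0.763, -0.647, -0.003]
ft_force: [1.7, 13.0, 7.8]
finger_gap: 0.188
grasp_force: 68.5
```

```bash
python3 plan.py 5 8 1.2
```

```text
t7.80 track mm [ -1.32 -76.67] z 50.4 hd -177.44 F track [ 3.24 12.75] Fz 7.77 gf 68.5 tq [ 2.64  -0.252  0.235]
s mm 119.1 offset 1.67 | force along lane -3.81, outward -12.59
tx -0.0100 ty 0.0244 az 0.48
tx 0.0006 ty 0.0251 az 0.11
tx 0.0000 ty 0.0251 az -0.01
tx -0.0001 ty 0.0250 az -0.03
tx 0.0000 ty 0.0250 az 0.00
tx 0.0000 ty 0.0250 az 0.00
tx 0.0000 ty 0.0250 az 0.00
tx 0.0000 ty 0.0250 az 0.00
```

```bash
python3 - <<'E'
from h import *
from cell import env,cams
print(env.get_state()["qpos"].round(3))
a=cams.camera("scene")["image"][90:260,250:450,::-1];b=cams.camera("top")["image"][150:320,240:420,::-1]
cv2.imwrite("pics/sx.png",np.hstack([cv2.resize(a,(400,340),interpolation=2),cv2.resize(b,(360,340),interpolation=2)]))
E
python3 plan.py 5 1 1.2
```

```text
[-0.407  0.541  1.7    0.021  0.902  2.557]
t7.90 track mm [ -2.53 -76.67] z 50.4 hd -177.52 F track [-0.15  9.26] Fz 4.58 gf 68.4 tq [1.803 0.161 0.052]
s mm 120.3 offset 1.67 | force along lane -0.25, outward -9.25
tx -0.0097 ty 0.0245 az 0.50
```

View pics/sx.png

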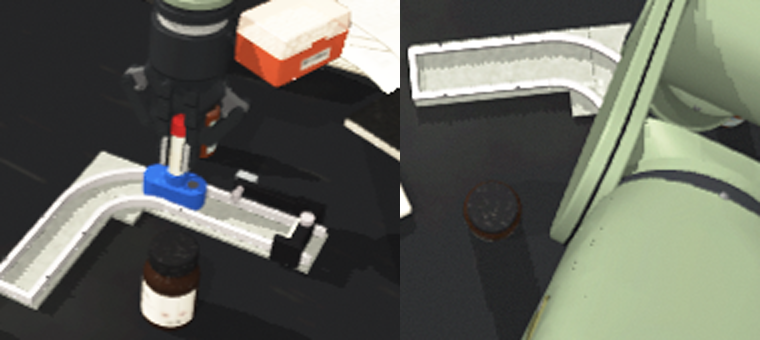

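The cause is visible in the joint angles: joint 6 is at 2.557, its limit, so the wrist cannot turn further and is pushing sideways. The pictures show the carrier upright in the lane at the end of the bend. I'll take the side load off, release, lift, turn the gripper half round (the same grasp) and take hold again.

Emit:
servo_tool(targets=[{"tx": -0.004, "ty": 0, "tz": 0, "ax": 0, "ay": 0, "az": -0.4}, {"tx": -0.004, "ty": 0, "tz": 0, "ax": 0, "ay": 0, "az": -0.3}, {"tx": 0, "ty": 0, "tz": 0, "ax": 0, "ay": 0, "az": 0}])

```text
t: 8.28
tcp_pos: [0.57, -0.2275, 0.0503]
tool_rot: [-0.006, 0.78, -0.625, -0.004]
ft_force: [-2.1, 5.2, 5.7]
finger_gap: 0.182
grasp_force: 68.4
```

```bash
python3 - <<'E'
from plan import *
status();s=env.get_state();print(s["qpos"].round(3));print(delta(s,T,-.003,-.075,np.radians(-176),.05))
E
```

```text
t8.28 track mm [ -3.1  -75.61] z 50.3 hd -174.21 F track [-1.49  5.4 ] Fz 5.69 gf 68.4 tq [ 1.061  0.612 -0.098]
s mm 120.9 offset 0.61 | force along lane 0.94, outward -5.52
[-0.406  0.54   1.703  0.018  0.903  2.504]
(array([-0.003 , -0.0008,  0.0015]), array([-0.058,  0.176,  0.39 ]))
```

Emit:
servo_tool(targets=[{"tx": -0.004, "ty": 0, "tz": -0.004, "ax": -0.06, "ay": 0.17, "az": 0}, {"tx": 0, "ty": 0, "tz": 0, "ax": 0, "ay": 0, "az": 0}])

```text
t: 8.52
tcp_pos: [0.57, -0.227, 0.0503]
tool_rot: [0.0, 0.781, -0.625, 0.0]
ft_force: [-1.7, 5.6, -0.4]
finger_gap: 0.175
grasp_force: 68.2
```

```bash
python3 - <<'E'
from plan import *
status();s=env.get_state();print(s["qpos"].round(3));print(delta(s,T,-.003,-.075,np.radians(-176),.05))
E
```

```text
t8.53 track mm [ -3.07 -75.09] z 50.3 hd -174.16 F track [-0.98  5.76] Fz -0.44 gf 68.2 tq [ 1.169  0.379 -0.067]
s mm 120.9 offset 0.09 | force along lane 0.39, outward -5.83
[-0.398  0.538  1.707 -0.     0.897  2.523]
(array([-0.0004, -0.0004,  0.0013]), array([ 0.   , -0.004,  0.402]))
```

Emit:
servo_tool(targets=[{"tx": -0.004, "ty": 0, "tz": 0, "ax": 0, "ay": 0, "az": 0}, {"tx": -0.003, "ty": 0, "tz": 0, "ax": 0, "ay": 0, "az": 0}, {"tx": 0, "ty": 0, "tz": 0, "ax": 0, "ay": 0, "az": 0}])

```text
t: 8.9
tcp_pos: [0.5706, -0.2267, 0.0506]
tool_rot: [0.0, 0.781, -0.624, 0.002]
ft_force: [-1.9, 4.4, -1.6]
finger_gap: 0.183
grasp_force: 68.2
```

```bash
python3 -c "
from plan import *
status()"
```

```text
t8.90 track mm [ -2.45 -74.94] z 50.6 hd -174.1 F track [-1.37  4.58] Fz -1.57 gf 68.2 tq [ 0.994  0.336 -0.1  ]
s mm 120.3 offset -0.06 | force along lane 0.89, outward -4.70
```

Emit:
servo_tool(targets=[{"tx": 0, "ty": 0, "tz": 0, "ax": 0, "ay": 0, "az": 0}, {"tx": 0, "ty": 0, "tz": 0, "ax": 0, "ay": 0, "az": 0}, {"tx": 0, "ty": 0, "tz": 0, "ax": 0, "ay": 0, "az": 0}, {"tx": 0, "ty": 0, "tz": 0, "ax": 0, "ay": 0, "az": 0}], gripper=1)

```text
t: 9.4
tcp_pos: [0.5714, -0.2273, 0.0512]
tool_rot: [0.0, 0.781, -0.624, 0.003]
ft_force: [0.4, -0.1, 0.0]
finger_gap: 0.996
grasp_force: 0.0
```

```bash
python3 -c "
from plan import *
status();s=env.get_state();print(s['ft_torque'].round(3),s['finger_gap'])"
```

```text
t9.40 track mm [ -1.74 -75.61] z 51.2 hd -174.07 F track [ 0.37 -0.13] Fz 0.04 gf 0.0 tq [ 0.032 -0.018 -0.001]
s mm 119.5 offset 0.61 | force along lane -0.36, outward 0.16
[ 0.032 -0.018 -0.001] 0.9963718176464547
```

Emit:
servo_tool(targets=[{"tx": 0, "ty": 0, "tz": -0.06, "ax": 0, "ay": 0, "az": 0}, {"tx": 0, "ty": 0, "tz": -0.12, "ax": 0, "ay": 0, "az": 0}, {"tx": 0, "ty": 0, "tz": -0.12, "ax": 0, "ay": 0, "az": 0}, {"tx": 0, "ty": 0, "tz": -0.09, "ax": 0, "ay": 0, "az": 0}, {"tx": 0, "ty": 0, "tz": 0, "ax": 0, "ay": 0, "az": -1}])

```text
t: 10.02
tcp_pos: [0.5721, -0.2272, 0.1319]
tool_rot: [-0.0, 0.806, -0.591, 0.005]
ft_force: [-0.0, -0.1, -0.8]
finger_gap: 1.001
grasp_force: 0.0
```

Emit:
servo_tool(targets=[{"tx": 0, "ty": 0, "tz": 0, "ax": 0, "ay": 0, "az": -1}, {"tx": 0, "ty": 0, "tz": 0, "ax": 0, "ay": 0, "az": -1}, {"tx": 0, "ty": 0, "tz": 0, "ax": 0, "ay": 0, "az": -1}, {"tx": 0, "ty": 0, "tz": 0, "ax": 0, "ay": 0, "az": -1}, {"tx": 0, "ty": 0, "tz": 0, "ax": 0, "ay": 0, "az": -1}])

```text
t: 10.65
tcp_pos: [0.5711, -0.2268, 0.13]
tool_rot: [0.001, 0.908, -0.419, 0.003]
ft_force: [-0.6, 0.5, 0.1]
finger_gap: 1.002
grasp_force: 0.0
```

Emit:
servo_tool(targets=[{"tx": 0, "ty": 0, "tz": 0, "ax": 0, "ay": 0, "az": -1}, {"tx": 0, "ty": 0, "tz": 0, "ax": 0, "ay": 0, "az": -1}, {"tx": 0, "ty": 0, "tz": 0, "ax": 0, "ay": 0, "az": -1}, {"tx": 0, "ty": 0, "tz": 0, "ax": 0, "ay": 0, "az": -1}, {"tx": 0, "ty": 0, "tz": 0, "ax": 0, "ay": 0, "az": -1}])

```text
t: 11.28
tcp_pos: [0.5711, -0.2268, 0.13]
tool_rot: [0.001, 0.973, -0.231, 0.003]
ft_force: [-0.3, -0.6, -0.7]
finger_gap: 0.998
grasp_force: 0.0
```

Emit:
servo_tool(targets=[{"tx": 0, "ty": 0, "tz": 0, "ax": 0, "ay": 0, "az": -1}, {"tx": 0, "ty": 0, "tz": 0, "ax": 0, "ay": 0, "az": -1}, {"tx": 0, "ty": 0, "tz": 0, "ax": 0, "ay": 0, "az": -1}, {"tx": 0, "ty": 0, "tz": 0, "ax": 0, "ay": 0, "az": -1}, {"tx": 0, "ty": 0, "tz": 0, "ax": 0, "ay": 0, "az": -1}])

```text
t: 11.9
tcp_pos: [0.571, -0.2268, 0.13]
tool_rot: [0.002, 0.999, -0.033, 0.002]
ft_force: [-0.8, 0.3, 0.6]
finger_gap: 1.006
grasp_force: 0.0
```

Emit:
servo_tool(targets=[{"tx": 0, "ty": 0, "tz": 0, "ax": 0, "ay": 0, "az": -1}, {"tx": 0, "ty": 0, "tz": 0, "ax": 0, "ay": 0, "az": -1}, {"tx": 0, "ty": 0, "tz": 0, "ax": 0, "ay": 0, "az": -1}, {"tx": 0, "ty": 0, "tz": 0, "ax": 0, "ay": 0, "az": -1}, {"tx": 0, "ty": 0, "tz": 0, "ax": 0, "ay": 0, "az": -1}])

```text
t: 12.52
tcp_pos: [0.5711, -0.2268, 0.13]
tool_rot: [0.002, 0.986, 0.167, 0.002]
ft_force: [0.4, 0.0, -0.1]
finger_gap: 0.996
grasp_force: 0.0
```

Emit:
servo_tool(targets=[{"tx": 0, "ty": 0, "tz": 0, "ax": 0, "ay": 0, "az": -1}, {"tx": 0, "ty": 0, "tz": 0, "ax": 0, "ay": 0, "az": -1}, {"tx": 0, "ty": 0, "tz": 0, "ax": 0, "ay": 0, "az": -1}, {"tx": 0, "ty": 0, "tz": 0, "ax": 0, "ay": 0, "az": -1}, {"tx": 0, "ty": 0, "tz": 0, "ax": 0, "ay": 0, "az": -1}])

```text
t: 13.15
tcp_pos: [0.5711, -0.2268, 0.13]
tool_rot: [0.003, 0.933, 0.359, 0.001]
ft_force: [0.7, 0.8, -0.4]
finger_gap: 0.997
grasp_force: 0.0
```

Emit:
servo_tool(targets=[{"tx": 0, "ty": 0, "tz": 0, "ax": 0, "ay": 0, "az": -1}, {"tx": 0, "ty": 0, "tz": 0, "ax": 0, "ay": 0, "az": -1}, {"tx": 0, "ty": 0, "tz": 0, "ax": 0, "ay": 0, "az": -1}, {"tx": 0, "ty": 0, "tz": 0, "ax": 0, "ay": 0, "az": -1}, {"tx": 0, "ty": 0, "tz": 0, "ax": 0, "ay": 0, "az": -1}])

```text
t: 13.78
tcp_pos: [0.5711, -0.2268, 0.13]
tool_rot: [0.003, 0.843, 0.537, 0.001]
ft_force: [-0.8, -0.4, -0.6]
finger_gap: 1.002
grasp_force: 0.0
```

Emit:
servo_tool(targets=[{"tx": 0, "ty": 0, "tz": 0, "ax": 0, "ay": 0, "az": -1}, {"tx": 0, "ty": 0, "tz": 0, "ax": 0, "ay": 0, "az": -1}, {"tx": 0, "ty": 0, "tz": 0, "ax": 0, "ay": 0, "az": -1}, {"tx": 0, "ty": 0, "tz": 0, "ax": 0, "ay": 0, "az": -1}, {"tx": 0, "ty": 0, "tz": 0, "ax": 0, "ay": 0, "az": -1}])

```text
t: 14.4
tcp_pos: [0.5711, -0.2268, 0.13]
tool_rot: [0.003, 0.72, 0.694, 0.0]
ft_force: [-0.4, 0.3, 0.5]
finger_gap: 1.002
grasp_force: 0.0
```

Emit:
servo_tool(targets=[{"tx": 0, "ty": 0, "tz": -0.2, "ax": 0, "ay": 0, "az": -1}, {"tx": 0, "ty": 0, "tz": -0.2, "ax": 0, "ay": 0, "az": -0.97}, {"tx": 0, "ty": 0, "tz": 0, "ax": 0, "ay": 0, "az": 0}])

```text
t: 14.78
tcp_pos: [0.5725, -0.2273, 0.2137]
tool_rot: [0.007, 0.664, 0.748, 0.001]
ft_force: [-0.0, 1.0, 0.5]
finger_gap: 1.004
grasp_force: 0.0
```

```bash
python3 - <<'E'
from plan import *
from cell import cams
status();s=env.get_state();print(s["qpos"].round(3));print(delta(s,T,-.002,-.0745,0,.12))
c=cams.camera("wrist");cv2.imwrite("pics/w3.png",c["image"][:,:,::-1]);np.savez("w3.npz",**c)
E
```

```text
t14.78 track mm [ -0.61 -75.69] z 213.7 hd -0.02 F track [0.08 1.01] Fz 0.48 gf 0.0 tq [ 0.004 -0.014 -0.036]
s mm 118.4 offset 0.69 | force along lane 0.08, outward 1.01
[-0.396  0.388  1.505 -0.002  1.235 -0.514]
(array([ 0.0098, -0.012 ,  0.4685]), array([ 0.134,  0.103, -0.004]))
```

View pics/w3.png

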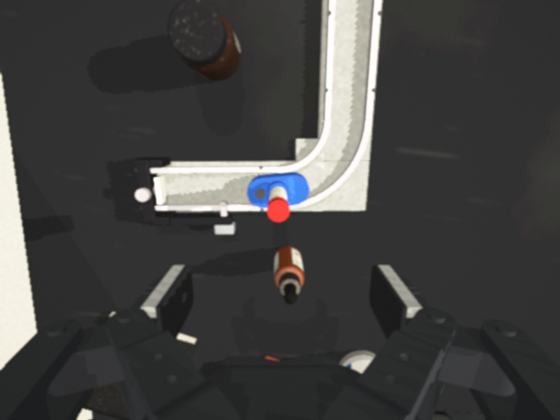

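The view from above shows the cap at (278,211), the foot centred at (277,189), the catch roller at (223,210) and the buffer face at (161,190). I'll measure them along with the exit rails.

```bash
python3 - <<'E'
from plan import *
c=dict(np.load("w3.npz"));im=c["image"]
for n,uv,z in(("cap",(278,211),.107),("foot",(278,189),.03),("roller",(223,210),.022),("buf",(165,190),.022)):
    print(n,w2t(T,back(c,[uv],z))*1e3)
g=im.min(2)
for u in(185,200,235):   # rail top profile across exit leg
    col=g[150:225,u].astype(int);P=w2t(T,back(c,np.c_[np.full(75,u),np.arange(150,225)],.017))*1e3
    print(u,[(round(P[i,1],1),col[i]) for i in range(75) if col[i]>170])
E
```

```text
cap [[ -1.52709823 -75.36621318]]
foot [[ -1.42152987 -72.57828008]]
roller [[-64.86577017 -98.89301137]]
buf [[-128.85057177  -75.28838709]]
185 [(np.float64(-44.6), np.int64(193)), (np.float64(-45.7), np.int64(217)), (np.float64(-46.8), np.int64(219)), (np.float64(-47.9), np.int64(214)), (np.float64(-49.0), np.int64(202)), (np.float64(-50.1), np.int64(223)), (np.float64(-51.2), np.int64(249)), (np.float64(-52.4), np.int64(253)), (np.float64(-53.5), np.int64(252)), (np.float64(-54.6), np.int64(251)), (np.float64(-55.7), np.int64(244)), (np.float64(-56.9), np.int64(221)), (np.float64(-58.0), np.int64(196)), (np.float64(-59.1), np.int64(190)), (np.float64(-60.3), np.int64(196)), (np.float64(-61.4), np.int64(211)), (np.float64(-62.5), np.int64(218)), (np.float64(-63.7), np.int64(218)), (np.float64(-64.8), np.int64(215)), (np.float64(-66.0), np.int64(212)), (np.float64(-67.1), np.int64(212)), (np.float64(-68.3), np.int64(213)), (np.float64(-69.4), np.int64(217)), (np.float64(-70.6), np.int64(218)), (np.float64(-71.8), np.int64(218)), (np.float64(-72.9), np.int64(219)), (np.float64(-74.1
[... 2427 characters left out ...]
np.int64(194)), (np.float64(-59.2), np.int64(197)), (np.float64(-60.3), np.int64(202)), (np.float64(-61.5), np.int64(202)), (np.float64(-62.6), np.int64(185)), (np.float64(-63.7), np.int64(171)), (np.float64(-70.7), np.int64(171)), (np.float64(-71.8), np.int64(172)), (np.float64(-73.0), np.int64(171)), (np.float64(-88.3), np.int64(172)), (np.float64(-89.5), np.int64(174)), (np.float64(-90.7), np.int64(173)), (np.float64(-91.9), np.int64(174)), (np.float64(-93.1), np.int64(203)), (np.float64(-94.3), np.int64(241)), (np.float64(-95.5), np.int64(252)), (np.float64(-96.7), np.int64(252)), (np.float64(-97.9), np.int64(252)), (np.float64(-99.1), np.int64(249)), (np.float64(-100.4), np.int64(218))]
```

Emit:
servo_tool(targets=[{"tx": 0.003, "ty": -0.004, "tz": 0.1, "ax": 0.13, "ay": 0.1, "az": -0.5}, {"tx": 0, "ty": 0, "tz": 0.15, "ax": 0, "ay": 0, "az": 0}, {"tx": 0, "ty": 0, "tz": 0.1, "ax": 0, "ay": 0, "az": 0}, {"tx": 0, "ty": 0, "tz": 0, "ax": 0, "ay": 0, "az": 0}])

```text
t: 15.32
tcp_pos: [0.5675, -0.2251, 0.1363]
tool_rot: [-0.007, 0.649, 0.761, -0.002]
ft_force: [-0.9, 0.1, -0.1]
finger_gap: 1.001
grasp_force: 0.0
```

```bash
python3 - <<'E'
from plan import *
status();s=env.get_state();print(delta(s,T,-.0015,-.075,np.radians(2.3),.05))
E
```

```text
t15.32 track mm [ -5.31 -72.94] z 136.3 hd 2.25 F track [-0.85  0.18] Fz -0.1 gf 0.0 tq [ 0.001 -0.019 -0.009]
s mm 123.1 offset -2.06 | force along lane -0.84, outward 0.22
(array([-0.0143,  0.0242,  0.431 ]), array([-0.16 , -0.096, -0.012]))
```

Emit:
servo_tool(targets=[{"tx": -0.01, "ty": 0.018, "tz": 0, "ax": -0.16, "ay": -0.1, "az": 0}, {"tx": 0, "ty": 0, "tz": 0, "ax": 0, "ay": 0, "az": 0}, {"tx": 0, "ty": 0, "tz": 0, "ax": 0, "ay": 0, "az": 0}])

```text
t: 15.7
tcp_pos: [0.5736, -0.2274, 0.1398]
tool_rot: [0.004, 0.649, 0.761, 0.001]
ft_force: [0.3, -0.4, -0.2]
finger_gap: 1.0
grasp_force: 0.0
```

```bash
python3 - <<'E'
from plan import *
status();s=env.get_state();print(delta(s,T,-.0015,-.075,np.radians(2.3),.05))
E
```

```text
t15.70 track mm [  0.42 -75.94] z 139.8 hd 2.27 F track [ 0.23 -0.4 ] Fz -0.23 gf 0.0 tq [ 0.015 -0.037 -0.004]
s mm 117.4 offset 0.94 | force along lane 0.22, outward -0.41
(array([ 0.0071, -0.0124,  0.4488]), array([ 0.082,  0.055, -0.007]))
```

Emit:
servo_tool(targets=[{"tx": 0.007, "ty": -0.012, "tz": 0.05, "ax": 0.08, "ay": 0.05, "az": 0}, {"tx": 0, "ty": 0, "tz": 0, "ax": 0, "ay": 0, "az": 0}, {"tx": 0, "ty": 0, "tz": 0, "ax": 0, "ay": 0, "az": 0}])

```text
t: 16.08
tcp_pos: [0.5706, -0.2263, 0.1287]
tool_rot: [-0.001, 0.649, 0.761, -0.0]
ft_force: [-0.2, -0.4, 0.8]
finger_gap: 1.003
grasp_force: 0.0
```

```bash
python3 - <<'E'
from plan import *
status();s=env.get_state();print(delta(s,T,-.0015,-.075,np.radians(2.3),.05))
E
```

```text
t16.07 track mm [ -2.35 -74.47] z 128.7 hd 2.27 F track [-0.21 -0.35] Fz 0.79 gf 0.0 tq [ 0.001 -0.015 -0.026]
s mm 120.2 offset -0.53 | force along lane -0.23, outward -0.34
(array([-0.003 ,  0.0047,  0.3936]), array([-0.017, -0.008, -0.007]))
```

Emit:
servo_tool(targets=[{"tx": -0.002, "ty": 0.003, "tz": 0.1, "ax": 0, "ay": 0, "az": 0}, {"tx": 0, "ty": 0, "tz": 0.1, "ax": 0, "ay": 0, "az": 0}, {"tx": 0, "ty": 0, "tz": 0.1, "ax": 0, "ay": 0, "az": 0}, {"tx": 0, "ty": 0, "tz": 0.09, "ax": 0, "ay": 0, "az": 0}, {"tx": 0, "ty": 0, "tz": 0, "ax": 0, "ay": 0, "az": 0}])

```text
t: 16.7
tcp_pos: [0.5704, -0.2262, 0.0497]
tool_rot: [-0.002, 0.649, 0.761, -0.001]
ft_force: [0.3, 0.3, 0.4]
finger_gap: 1.0
grasp_force: 0.0
```

```bash
python3 - <<'E'
from plan import *
status();s=env.get_state();print(delta(s,T,-.0015,-.075,np.radians(2.3),.05))
E
```

```text
t16.70 track mm [ -2.54 -74.41] z 49.7 hd 2.27 F track [0.33 0.29] Fz 0.39 gf 0.0 tq [-0.035  0.    -0.033]
s mm 120.4 offset -0.59 | force along lane 0.34, outward 0.28
(array([-0.0031,  0.0051, -0.0013]), array([-0.045, -0.024, -0.007]))
```

Emit:
servo_tool(targets=[{"tx": -0.002, "ty": 0.003, "tz": 0, "ax": -0.03, "ay": -0.02, "az": 0}, {"tx": 0, "ty": 0, "tz": 0, "ax": 0, "ay": 0, "az": 0}, {"tx": 0, "ty": 0, "tz": 0, "ax": 0, "ay": 0, "az": 0}, {"tx": 0, "ty": 0, "tz": 0, "ax": 0, "ay": 0, "az": 0}, {"tx": 0, "ty": 0, "tz": 0, "ax": 0, "ay": 0, "az": 0}], gripper=0, grip_force=60)

```text
t: 17.32
tcp_pos: [0.5723, -0.227, 0.0515]
tool_rot: [0.001, 0.649, 0.761, 0.0]
ft_force: [0.3, -0.2, 3.1]
finger_gap: 0.185
grasp_force: 58.4
```

Emit:
servo_tool(targets=[{"tx": 0, "ty": 0, "tz": 0, "ax": 0, "ay": 0, "az": 0}])

```text
t: 17.45
tcp_pos: [0.5723, -0.227, 0.0515]
tool_rot: [0.001, 0.649, 0.761, 0.0]
ft_force: [-0.2, 0.3, 4.5]
finger_gap: 0.185
grasp_force: 58.6
```

```bash
python3 -c "
from plan import *
status()"
```

```text
t17.45 track mm [ -0.8 -75.4] z 51.5 hd 2.27 F track [-0.18  0.29] Fz 4.54 gf 58.6 tq [0.011 0.12  0.009]
s mm 118.6 offset 0.40 | force along lane -0.17, outward 0.29
```

Emit:
servo_tool(targets=[{"tx": 0.001, "ty": -0.01, "tz": -0.005, "ax": 0, "ay": 0, "az": 0.1}, {"tx": 0.001, "ty": -0.02, "tz": 0, "ax": 0, "ay": 0, "az": 0.15}, {"tx": 0.001, "ty": -0.025, "tz": 0, "ax": 0, "ay": 0, "az": 0.15}, {"tx": 0, "ty": -0.02, "tz": 0, "ax": 0, "ay": 0, "az": 0.1}])

```text
t: 17.95
tcp_pos: [0.5562, -0.2283, 0.0516]
tool_rot: [0.0, 0.664, 0.748, -0.0]
ft_force: [0.2, -0.6, -0.9]
finger_gap: 0.184
grasp_force: 58.4
```

```bash
python3 -c "
from plan import *
status()"
```

```text
t17.95 track mm [-16.97 -74.79] z 51.6 hd -0.06 F track [ 0.17 -0.63] Fz -0.89 gf 58.4 tq [-0.038  0.041  0.01 ]
s mm 134.8 offset -0.21 | force along lane 0.17, outward -0.63
```

Emit:
servo_tool(targets=[{"tx": 0, "ty": -0.02, "tz": 0.001, "ax": 0, "ay": 0, "az": 0}, {"tx": 0, "ty": -0.02, "tz": 0, "ax": 0, "ay": 0, "az": 0}, {"tx": 0, "ty": -0.02, "tz": 0, "ax": 0, "ay": 0, "az": 0}, {"tx": 0, "ty": -0.02, "tz": 0, "ax": 0, "ay": 0, "az": 0}, {"tx": 0, "ty": -0.02, "tz": 0, "ax": 0, "ay": 0, "az": 0}])

```text
t: 18.58
tcp_pos: [0.5379, -0.2304, 0.052]
tool_rot: [0.002, 0.664, 0.747, 0.001]
ft_force: [3.4, 3.7, -2.0]
finger_gap: 0.183
grasp_force: 58.4
```

```bash
python3 -c "
from plan import *
status()"
```

```text
t18.57 track mm [-35.31 -74.67] z 52.0 hd -0.08 F track [3.79 3.29] Fz -1.96 gf 58.4 tq [ 0.604 -0.546 -0.049]
s mm 153.1 offset -0.33 | force along lane 3.79, outward 3.30
```

Emit:
servo_tool(targets=[{"tx": 0, "ty": -0.018, "tz": 0.002, "ax": 0, "ay": 0, "az": 0}, {"tx": 0, "ty": -0.018, "tz": 0, "ax": 0, "ay": 0, "az": 0}, {"tx": 0, "ty": -0.018, "tz": 0, "ax": 0, "ay": 0, "az": 0}])

```text
t: 18.95
tcp_pos: [0.5262, -0.2317, 0.0516]
tool_rot: [0.001, 0.664, 0.748, 0.0]
ft_force: [1.5, 3.2, 1.9]
finger_gap: 0.183
grasp_force: 58.5
```

```bash
python3 -c "
from plan import *
status()"
```

```text
t18.95 track mm [-47.11 -74.65] z 51.6 hd -0.02 F track [1.86 2.96] Fz 1.94 gf 58.5 tq [ 0.772 -0.316 -0.016]
s mm 164.9 offset -0.35 | force along lane 1.86, outward 2.96
```

Emit:
servo_tool(targets=[{"tx": 0, "ty": -0.02, "tz": -0.001, "ax": 0, "ay": 0, "az": 0}, {"tx": 0, "ty": -0.02, "tz": 0, "ax": 0, "ay": 0, "az": 0}, {"tx": 0, "ty": -0.02, "tz": 0, "ax": 0, "ay": 0, "az": 0}, {"tx": 0, "ty": -0.02, "tz": 0, "ax": 0, "ay": 0, "az": 0}, {"tx": 0, "ty": -0.02, "tz": 0, "ax": 0, "ay": 0, "az": 0}])

```text
t: 19.58
tcp_pos: [0.5063, -0.2345, 0.0516]
tool_rot: [0.001, 0.664, 0.748, 0.0]
ft_force: [3.0, 4.5, 2.0]
finger_gap: 0.188
grasp_force: 58.7
```

```bash
python3 -c "
from plan import *
status()"
```

```text
t19.57 track mm [-67.16 -75.02] z 51.6 hd -0.02 F track [3.55 4.06] Fz 1.97 gf 58.7 tq [ 0.767 -0.329  0.062]
s mm 185.0 offset 0.02 | force along lane 3.55, outward 4.06
```

Emit:
servo_tool(targets=[{"tx": 0.001, "ty": -0.015, "tz": -0.001, "ax": 0, "ay": 0, "az": 0}, {"tx": 0, "ty": -0.015, "tz": 0, "ax": 0, "ay": 0, "az": 0}, {"tx": 0, "ty": -0.015, "tz": 0, "ax": 0, "ay": 0, "az": 0}, {"tx": 0, "ty": -0.015, "tz": 0, "ax": 0, "ay": 0, "az": 0}, {"tx": 0, "ty": -0.015, "tz": 0, "ax": 0, "ay": 0, "az": 0}])

```text
t: 20.2
tcp_pos: [0.4913, -0.236, 0.0516]
tool_rot: [0.001, 0.664, 0.748, 0.0]
ft_force: [1.5, 3.0, 0.6]
finger_gap: 0.183
grasp_force: 58.7
```

```bash
python3 -c "
from plan import *
status()"
```

```text
t20.20 track mm [-82.25 -74.74] z 51.6 hd -0.02 F track [1.82 2.76] Fz 0.59 gf 58.7 tq [ 0.624 -0.251  0.126]
s mm 200.1 offset -0.26 | force along lane 1.82, outward 2.76
```

Now feel for the buffer in smaller steps.

Emit:
servo_tool(targets=[{"tx": 0, "ty": -0.01, "tz": 0, "ax": 0, "ay": 0, "az": 0}, {"tx": 0, "ty": -0.01, "tz": 0, "ax": 0, "ay": 0, "az": 0}, {"tx": 0, "ty": -0.01, "tz": 0, "ax": 0, "ay": 0, "az": 0}])

```text
t: 20.58
tcp_pos: [0.4853, -0.2367, 0.0515]
tool_rot: [0.001, 0.664, 0.748, -0.0]
ft_force: [1.1, 3.1, 0.0]
finger_gap: 0.187
grasp_force: 58.7
```

```bash
python3 -c "
from plan import *
status()"
```

```text
t20.57 track mm [-88.31 -74.72] z 51.5 hd -0.01 F track [1.46 2.99] Fz 0.03 gf 58.7 tq [ 0.586 -0.066  0.09 ]
s mm 206.1 offset -0.28 | force along lane 1.46, outward 2.99
```

Emit:
servo_tool(targets=[{"tx": 0, "ty": -0.007, "tz": 0, "ax": 0, "ay": 0, "az": 0}, {"tx": 0, "ty": -0.007, "tz": 0, "ax": 0, "ay": 0, "az": 0}, {"tx": 0, "ty": 0, "tz": 0, "ax": 0, "ay": 0, "az": 0}])

```text
t: 20.95
tcp_pos: [0.4824, -0.237, 0.0515]
tool_rot: [0.0, 0.664, 0.748, -0.0]
ft_force: [-1.2, 3.2, 1.8]
finger_gap: 0.188
grasp_force: 58.7
```

```bash
python3 -c "
from plan import *
status()"
```

```text
t20.95 track mm [-91.28 -74.67] z 51.5 hd -0.02 F track [-0.8   3.34] Fz 1.8 gf 58.7 tq [0.428 0.211 0.047]
s mm 209.1 offset -0.33 | force along lane -0.81, outward 3.34
```

Emit:
servo_tool(targets=[{"tx": 0, "ty": -0.007, "tz": 0, "ax": 0, "ay": 0, "az": 0}, {"tx": 0, "ty": -0.007, "tz": 0, "ax": 0, "ay": 0, "az": 0}, {"tx": 0, "ty": 0, "tz": 0, "ax": 0, "ay": 0, "az": 0}])

```text
t: 21.32
tcp_pos: [0.4797, -0.2374, 0.0515]
tool_rot: [0.001, 0.664, 0.748, -0.0]
ft_force: [-0.5, 2.1, 0.8]
finger_gap: 0.187
grasp_force: 58.7
```

```bash
python3 -c "
from plan import *
status()"
```

```text
t21.32 track mm [-93.94 -74.73] z 51.5 hd -0.02 F track [-0.28  2.13] Fz 0.81 gf 58.7 tq [0.321 0.208 0.057]
s mm 211.8 offset -0.27 | force along lane -0.28, outward 2.13
```

Emit:
servo_tool(targets=[{"tx": 0, "ty": -0.006, "tz": 0, "ax": 0, "ay": 0, "az": 0}, {"tx": 0, "ty": -0.006, "tz": 0, "ax": 0, "ay": 0, "az": 0}, {"tx": 0, "ty": 0, "tz": 0, "ax": 0, "ay": 0, "az": 0}])

```text
t: 21.7
tcp_pos: [0.4779, -0.238, 0.0516]
tool_rot: [0.001, 0.664, 0.748, 0.0]
ft_force: [0.2, 0.6, -1.4]
finger_gap: 0.188
grasp_force: 58.5
```

```bash
python3 -c "
from plan import *
status()"
```

```text
t21.70 track mm [-95.86 -75.15] z 51.6 hd -0.03 F track [0.23 0.55] Fz -1.39 gf 58.5 tq [-0.033  0.042  0.051]
s mm 213.7 offset 0.15 | force along lane 0.23, outward 0.55
```

Emit:
servo_tool(targets=[{"tx": 0, "ty": -0.006, "tz": 0.001, "ax": 0, "ay": 0, "az": 0}, {"tx": 0, "ty": -0.006, "tz": 0, "ax": 0, "ay": 0, "az": 0}, {"tx": 0, "ty": 0, "tz": 0, "ax": 0, "ay": 0, "az": 0}])

```text
t: 22.08
tcp_pos: [0.4753, -0.238, 0.0515]
tool_rot: [0.001, 0.664, 0.748, 0.0]
ft_force: [0.4, -1.5, 0.3]
finger_gap: 0.184
grasp_force: 58.6
```

```bash
python3 -c "
from plan import *
status()"
```

```text
t22.07 track mm [-98.41 -74.85] z 51.5 hd -0.02 F track [ 0.18 -1.5 ] Fz 0.25 gf 58.6 tq [-0.054  0.106 -0.011]
s mm 216.2 offset -0.15 | force along lane 0.18, outward -1.50
```

Emit:
servo_tool(targets=[{"tx": 0, "ty": -0.006, "tz": 0, "ax": 0, "ay": 0, "az": 0}, {"tx": 0, "ty": -0.004, "tz": 0, "ax": 0, "ay": 0, "az": 0}, {"tx": 0, "ty": 0, "tz": 0, "ax": 0, "ay": 0, "az": 0}])

```text
t: 22.45
tcp_pos: [0.4742, -0.2383, 0.0516]
tool_rot: [0.002, 0.664, 0.748, 0.001]
ft_force: [3.8, 0.8, -0.9]
finger_gap: 0.183
grasp_force: 58.5
```

```bash
python3 -c "
from plan import *
status()"
```

```text
t22.45 track mm [-99.54 -74.96] z 51.6 hd -0.04 F track [3.86 0.34] Fz -0.93 gf 58.5 tq [ 0.111 -0.679  0.028]
s mm 217.4 offset -0.04 | force along lane 3.86, outward 0.34
```

Emit:
servo_tool(targets=[{"tx": 0, "ty": -0.004, "tz": 0.001, "ax": 0, "ay": 0, "az": 0}, {"tx": 0, "ty": -0.004, "tz": 0, "ax": 0, "ay": 0, "az": 0}, {"tx": 0, "ty": 0, "tz": 0, "ax": 0, "ay": 0, "az": 0}])

```text
t: 22.82
tcp_pos: [0.4732, -0.2385, 0.0517]
tool_rot: [0.002, 0.664, 0.748, 0.001]
ft_force: [5.2, 0.7, -0.2]
finger_gap: 0.179
grasp_force: 58.7
```

```bash
python3 -c "
from plan import *
status()"
```

```text
t22.82 track mm [-100.55  -75.05] z 51.7 hd -0.06 F track [5.22 0.12] Fz -0.22 gf 58.7 tq [ 0.353 -1.148 -0.068]
s mm 218.4 offset 0.05 | force along lane 5.22, outward 0.13
```

Emit:
servo_tool(targets=[{"tx": 0, "ty": -0.004, "tz": 0, "ax": 0, "ay": 0, "az": 0}, {"tx": 0, "ty": -0.002, "tz": 0, "ax": 0, "ay": 0, "az": 0}, {"tx": 0, "ty": 0, "tz": 0, "ax": 0, "ay": 0, "az": 0}])

```text
t: 23.2
tcp_pos: [0.4727, -0.2387, 0.0518]
tool_rot: [0.003, 0.664, 0.747, 0.001]
ft_force: [6.9, 2.5, -0.9]
finger_gap: 0.19
grasp_force: 58.7
```

```bash
python3 -c "
from plan import *
status()"
```

```text
t23.20 track mm [-101.09  -75.15] z 51.8 hd -0.08 F track [7.13 1.63] Fz -0.94 gf 58.7 tq [ 0.489 -1.346 -0.024]
s mm 218.9 offset 0.15 | force along lane 7.12, outward 1.64
```

Emit:
servo_tool(targets=[{"tx": 0.001, "ty": -0.004, "tz": 0, "ax": 0, "ay": 0, "az": 0}, {"tx": 0, "ty": -0.003, "tz": 0, "ax": 0, "ay": 0, "az": 0}, {"tx": 0, "ty": 0, "tz": 0, "ax": 0, "ay": 0, "az": 0}])

```text
t: 23.58
tcp_pos: [0.472, -0.2387, 0.0519]
tool_rot: [0.004, 0.664, 0.747, 0.002]
ft_force: [7.9, 2.7, -2.3]
finger_gap: 0.184
grasp_force: 58.7
```

```bash
python3 -c "
from plan import *
status()"
```

```text
t23.57 track mm [-101.75  -75.16] z 51.9 hd -0.09 F track [8.14 1.71] Fz -2.27 gf 58.7 tq [ 0.528 -1.718 -0.075]
s mm 219.6 offset 0.16 | force along lane 8.14, outward 1.72
```

Emit:
servo_tool(targets=[{"tx": 0, "ty": -0.003, "tz": 0.002, "ax": 0.05, "ay": 0.02, "az": 0}, {"tx": 0, "ty": -0.002, "tz": 0, "ax": 0, "ay": 0, "az": 0}, {"tx": 0, "ty": 0, "tz": 0, "ax": 0, "ay": 0, "az": 0}])

```text
t: 23.95
tcp_pos: [0.4717, -0.2389, 0.0518]
tool_rot: [0.002, 0.665, 0.747, 0.001]
ft_force: [9.1, 3.5, -1.2]
finger_gap: 0.185
grasp_force: 58.9
```

```bash
python3 -c "
from plan import *
status()"
```

```text
t23.95 track mm [-102.1   -75.27] z 51.8 hd -0.12 F track [9.44 2.38] Fz -1.16 gf 58.9 tq [ 0.66  -1.92  -0.095]
s mm 219.9 offset 0.27 | force along lane 9.44, outward 2.40
```

Emit:
servo_tool(targets=[{"tx": 0.003, "ty": -0.003, "tz": 0, "ax": 0, "ay": 0, "az": 0}, {"tx": 0, "ty": 0, "tz": 0, "ax": 0, "ay": 0, "az": 0}])

```text
t: 24.2
tcp_pos: [0.4714, -0.2388, 0.0519]
tool_rot: [0.003, 0.664, 0.747, 0.001]
ft_force: [10.1, 1.8, -2.5]
finger_gap: 0.184
grasp_force: 58.8
```

```bash
python3 -c "
from plan import *
status()"
```

```text
t24.20 track mm [-102.33  -75.14] z 51.9 hd -0.1 F track [10.21  0.59] Fz -2.51 gf 58.8 tq [ 0.497 -2.137 -0.052]
s mm 220.1 offset 0.14 | force along lane 10.21, outward 0.61
```

Emit:
servo_tool(targets=[{"tx": 0, "ty": -0.001, "tz": 0.001, "ax": 0, "ay": 0, "az": 0}, {"tx": 0, "ty": 0, "tz": 0, "ax": 0, "ay": 0, "az": 0}, {"tx": 0, "ty": 0, "tz": 0, "ax": 0, "ay": 0, "az": 0}, {"tx": 0, "ty": 0, "tz": 0, "ax": 0, "ay": 0, "az": 0}])

```text
t: 24.7
tcp_pos: [0.4714, -0.2388, 0.0519]
tool_rot: [0.003, 0.664, 0.747, 0.001]
ft_force: [10.2, 3.1, -1.3]
finger_gap: 0.183
grasp_force: 58.9
```

Emit:
servo_tool(targets=[{"tx": 0, "ty": 0, "tz": 0, "ax": 0, "ay": 0, "az": 0}, {"tx": 0, "ty": 0, "tz": 0, "ax": 0, "ay": 0, "az": 0}])

```text
t: 24.95
tcp_pos: [0.4714, -0.2388, 0.0519]
tool_rot: [0.003, 0.664, 0.747, 0.001]
ft_force: [10.1, 1.3, -0.5]
finger_gap: 0.184
grasp_force: 58.9
```

```bash
python3 -c "
from plan import *
status()"
```

```text
t24.95 track mm [-102.32  -75.16] z 51.9 hd -0.1 F track [10.23  0.12] Fz -0.53 gf 58.9 tq [ 0.523 -2.062 -0.087]
s mm 220.1 offset 0.16 | force along lane 10.23, outward 0.14
```

Emit:
servo_tool(targets=[{"tx": 0, "ty": 0.008, "tz": 0, "ax": -0.02, "ay": 0, "az": 0}, {"tx": 0, "ty": 0.008, "tz": 0, "ax": -0.02, "ay": 0, "az": 0}, {"tx": 0, "ty": 0.006, "tz": 0, "ax": 0, "ay": 0, "az": 0}, {"tx": 0, "ty": 0, "tz": 0, "ax": 0, "ay": 0, "az": 0}])

```text
t: 25.45
tcp_pos: [0.4734, -0.2383, 0.0516]
tool_rot: [0.002, 0.664, 0.748, 0.001]
ft_force: [5.0, 0.8, 3.2]
finger_gap: 0.187
grasp_force: 59.2
```

```bash
python3 -c "
from plan import *
status()"
```

```text
t25.45 track mm [-100.27  -74.87] z 51.6 hd -0.02 F track [5.07 0.22] Fz 3.17 gf 59.2 tq [ 0.004 -0.962  0.046]
s mm 218.1 offset -0.13 | force along lane 5.07, outward 0.22
```

Emit:
servo_tool(targets=[{"tx": 0, "ty": 0.006, "tz": -0.003, "ax": 0, "ay": 0, "az": 0}, {"tx": 0, "ty": 0.006, "tz": 0, "ax": 0, "ay": 0, "az": 0}, {"tx": 0, "ty": 0, "tz": 0, "ax": 0, "ay": 0, "az": 0}])

```text
t: 25.82
tcp_pos: [0.4742, -0.2377, 0.0515]
tool_rot: [0.0, 0.664, 0.748, 0.0]
ft_force: [3.5, -2.8, 3.6]
finger_gap: 0.185
grasp_force: 59.2
```

```bash
python3 -c "
from plan import *
status()"
```

```text
t25.82 track mm [-99.49 -74.34] z 51.5 hd 0.0 F track [ 3.19 -3.15] Fz 3.65 gf 59.2 tq [-0.364 -0.532  0.068]
s mm 217.3 offset -0.66 | force along lane 3.19, outward -3.15
```

Emit:
servo_tool(targets=[{"tx": -0.003, "ty": 0.005, "tz": -0.003, "ax": 0, "ay": 0, "az": 0}, {"tx": 0, "ty": 0.003, "tz": 0, "ax": 0, "ay": 0, "az": 0}, {"tx": 0, "ty": 0, "tz": 0, "ax": 0, "ay": 0, "az": 0}])

```text
t: 26.2
tcp_pos: [0.4749, -0.2374, 0.0515]
tool_rot: [-0.001, 0.664, 0.748, 0.0]
ft_force: [1.9, -0.0, 0.9]
finger_gap: 0.182
grasp_force: 59.1
```

```bash
python3 -c "
from plan import *
status()"
```

```text
t26.20 track mm [-98.77 -74.18] z 51.5 hd -0.02 F track [ 1.91 -0.24] Fz 0.85 gf 59.1 tq [-0.213 -0.197  0.028]
s mm 216.6 offset -0.82 | force along lane 1.91, outward -0.24
```

Force is down to about 1 to 2 N and the buffer is nearly at rest. Releasing now.

Emit:
servo_tool(targets=[{"tx": 0, "ty": 0, "tz": 0, "ax": 0, "ay": 0, "az": 0}, {"tx": 0, "ty": 0, "tz": 0, "ax": 0, "ay": 0, "az": 0}, {"tx": 0, "ty": 0, "tz": 0, "ax": 0, "ay": 0, "az": 0}, {"tx": 0, "ty": 0, "tz": 0, "ax": 0, "ay": 0, "az": 0}, {"tx": 0, "ty": 0, "tz": 0, "ax": 0, "ay": 0, "az": 0}], gripper=1)

```text
t: 26.82
tcp_pos: [0.4757, -0.2376, 0.0518]
tool_rot: [-0.0, 0.664, 0.748, 0.0]
ft_force: [-0.2, -0.7, 0.5]
finger_gap: 1.002
grasp_force: 0.0
```

Emit:
servo_tool(targets=[{"tx": 0, "ty": 0, "tz": -0.05, "ax": 0, "ay": 0, "az": 0}, {"tx": 0, "ty": 0, "tz": -0.12, "ax": 0, "ay": 0, "az": 0}, {"tx": 0, "ty": 0, "tz": -0.2, "ax": 0, "ay": 0, "az": 0}, {"tx": 0, "ty": 0, "tz": -0.25, "ax": 0, "ay": 0, "az": 0}, {"tx": 0, "ty": 0, "tz": -0.2, "ax": 0, "ay": 0, "az": 0}])

```text
t: 27.45
tcp_pos: [0.4758, -0.2379, 0.2187]
tool_rot: [0.001, 0.664, 0.748, 0.001]
ft_force: [1.1, -1.3, -0.7]
finger_gap: 1.001
grasp_force: 0.0
```

```bash
python3 - <<'E'
from plan import *
from cell import cams
status()
a=cams.camera("scene")["image"][100:260,250:450,::-1];b=cams.camera("wrist")["image"][:,:,::-1]
cv2.imwrite("pics/fin.png",np.hstack([cv2.resize(a,(400,320),interpolation=2),cv2.resize(b[100:260,180:380],(400,320),interpolation=2)]))
E
```

```text
t27.45 track mm [-97.86 -74.75] z 218.7 hd -0.03 F track [ 0.92 -1.39] Fz -0.7 gf 0.0 tq [-0.03   0.027 -0.002]
s mm 215.7 offset -0.25 | force along lane 0.92, outward -1.39
```

View pics/fin.png

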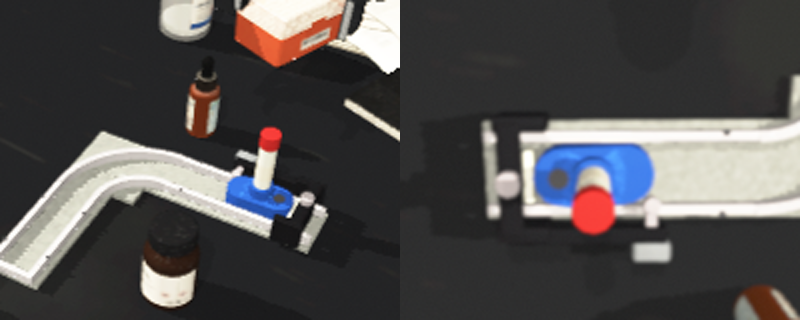

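The carrier is upright and down in the lane against the white buffer. The roller is out behind its tail at right-panel (652,210), the jar and dropper bottle stand where they were, and the gripper is clear.

```bash
python3 -c "
from cell import job
print(job.sign_off())"
```

```text
the job is handed in; nothing more can be done
None
```

The blue carrier is in the dock against the buffer with the catch out behind it, pressed at about 10.2 N for about 0.75 s and released. The job was handed in at about 27.5 s. On the way, at the end of the bend, joint 6 reached 2.557 (limit 2.56) and pushed the carrier sideways against the rail with about 13 N for a moment, so I released it and re-gripped with the gripper turned half round.

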